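# Tighten a washer drum pulley bolt to the click

### The job

The click-type torque wrench already sits on the centre bolt of the washing machine's drum pulley. Push its handle round clockwise (seen from above) to tighten the bolt until the wrench clicks, that is, until the handle breaks away and kinks at its joint next to the head; stop there at once, without driving the kinked handle on to its hard stop, then ease off so that the handle springs straight again, let go and move clear. Leave the other things on the worktop where they are.

Things in the scene. Friction and masses are not known exactly. Their poses are not given: they have to be found in the camera images.
- drum_pulley: aluminium belt pulley 160 mm across on a round black foot, fixed, upright; rim top 48 mm, hub top 49 mm high; origin under its centre on the worktop, z up along the bolt axis. The bolt with the wrench head turns about z, clockwise from above tightens; stiff (1.7 to 2.6 N m, rising), stays where left; becomes tight after a turn that differs each time (0.3 to 1.1 rad)
- bolt_axis (a point): fixed point on the bolt axis, 86 mm above the worktop: the height of the handle's centre line. The round wrench head here is 40 mm across, its top 98 mm above the worktop. The level handle sticks out from the head and ends 211 mm from this axis
- grip (a point): middle of the wrench's black rubber grip, on its centre line. Grip: round, 26 mm in diameter, from 98 to 206 mm off the bolt axis (this point: 152 mm when straight), underside 73 mm above the worktop with only low things beneath. Its x axis points along the handle away from the head, z up
- wrench_handle (a joint): breakaway hinge (brass pin 30 mm from the bolt axis): 0 straight, grows as the handle kinks clockwise on the head, clearly tripped past 0.08, on its stop above 0.25 (end 0.30 rad). Trips at 2.0 N m about the pin (about 16 N at mid grip); then the resistance falls, to 0.95 N m at the stop, and the bolt turns no more; springs back straight when released
- sewing_tape: grey-blue round tape measure, 52 mm across, 18 mm high, lying under or near the swing of the handle; origin under its centre
- dial_timer: white wind-up timer with black dial, 68 x 68 x 49 mm, left of the work; origin under its centre
- fabric_scissors: scissors with black handles, 199 mm long, 9 mm high, lying flat to the right; origin under the middle
- laundry_marker: blue and white pen, 135 mm long, 16 mm high, lying left of the work; origin under its middle

How it is judged:
By the outcome, as a careful person would: the job done as asked, in the order asked, and still so for the second after the job is handed in, with the robot touching nothing.
It also fails if it takes over 48 s, if anything falls off the work surface, if the arm or the gripper's body presses on something with over 40 N, if the wrist force passes 120 N, or if a joint passes its speed limit or range.

### The arm

A 6-joint arm with a two-finger parallel gripper is mounted at the origin on a cart in front of the work surface, level with it; the furniture and walls round the work are solid. World frame = base frame: x ahead of the robot, y to its left, z up, the work surface at z = 0. Lengths are in mm, angles in rad, forces in N, time in s.
With the tool pointing down it reaches from about 350 to 975 mm from the base axis. Payload 7.1 kg.
Tool frame: the origin (TCP) lies midway between the tips of the shut fingers; the grasp point (between the pads) lies 19 mm behind it; z points along the fingers, y is the line along which they close (so a half turn about z gives the same grasp; the last joint's range is limited). The gripper opens to 88 mm and grips with 3 to 60 N. Pads are 20 mm wide; open, the fingers measure 115 mm over their backs; the gripper's body (75 mm by 178 mm) begins 61 mm behind the grasp point.
Start: joints at [-1.308, 0.423, 1.63, -0, 1.089, -0.019], TCP at [173.821, -600.326, 222.675] pointing down, gripper open.
Joint ranges: [-3, 3], [-0.9, 2.11], [0.09, 2.58], [-1.31, 4.45], [0.11, 2.69], [-2.54, 2.54]. Speed limits (rad/s): [2.39, 2.39, 3.01, 3.14, 3.14, 3.14].

### API

Orientations are given as a rotation vector (axis times angle).
In Python, from workcell import ctrl gives the robot as it stands. The module is installed in compiled form; this text tells all that it offers.
- The arm moves only by the tool servo_tool, never from a script. Its argument "increments" is a list of rows, each a list of 7 numbers: the shift along the world's x, y, z in cm, then the turn, a rotation vector about the world's x, y, z in degrees, then the opening, from -1 (shut) to 1 (fully open). A call has 1 to 20 rows; each row is the pose to reach, as a shift and turn from the pose commanded when the call began; what a row does not reach only later rows make up. A row lasts 1/12 s, in which the tool goes at most 41.7 mm and 7.16 degrees, less where a joint would pass 70% of its speed; a pose out of reach is approached as far as the arm can. A call with a gripper value outside its range is refused whole. The fingers move at their own pace and stop on an object; the grip force is fixed at half the most. Time passes only in rows, so rows that repeat a pose let the fingers close. It gives the time, the measured TCP pose, the force, the opening and the grip force at its end, in the units of the state.
- ctrl.get_obs(): the state, without advancing time (a new reading comes with each control period).
- ctrl.get_image(name): name is "scene" or "top"; returns a dict with "image" (480x640x3 uint8, red, green, blue), "fx", "fy", "cx", "cy" (pixels), "extrinsics" (4x4, takes a point from camera to world coordinates). Camera axes: x right, y up, looking along -z (the intrinsics and any distortion apply to the point x, -y, -z); pixel columns grow to the right and rows downward; lengths in mm; the calibration is good to about 2 mm. A picture is of the moment at which its call begins. There is no depth.
- ctrl.close_job(): hands the job in; it is judged then, once.
The state is a dict: "t": time; "qpos": joint angles; "qvel": joint speeds; "joint_torque": joint torques, N m; "ee_pos": TCP position; "orientation": TCP orientation; "ft_force": force on the tool from outside, world axes, zero at the start; "moment": the same for the moment, N m; "width": finger opening in mm; "grasp_force": force on a finger pad.
Only numpy, scipy, OpenCV 4.12 (cv2) and the standard library are available. Lean on these libraries where they do the work, as an engineer would, in place of code of your own. Each camera call takes 0.05 s, during which the arm holds its last target. There are 200 camera calls.

## Working session

There is one attempt and no reset: what is moved stays moved. The work goes in short steps, Python scripts to look and compute and a tool call to move; the robot and the scene stay as the last step left them, time stands still between calls to the robot, and variables do not carry over. Pictures are saved under pics/ and viewed, at most 10 in all, crops included, and the job is handed in when it is done.

Besides the shell and the picture viewer there is one more tool, called after "Call:" by a JSON object that holds its "method" and its "body", one argument or row to a line. servo_tool: Moves the arm, as the interface text tells. Its arguments: {"type":"object","properties":{"increments":{"type":"array","items":{"type":"array","items":{"type":"number"}}}},"required":["increments"]}

```bash
mkdir -p pics
cat > h.py <<'E'
import numpy as np, cv2
from workcell import ctrl
def snap(n,f):
    d=ctrl.get_image(n); cv2.imwrite('pics/'+f,d['image'][:,:,::-1]); return d
def ray(d,u,v,z):
    E=np.array(d['extrinsics']); r=E[:3,:3]@np.array([(u-d['cx'])/d['fx'],-(v-d['cy'])/d['fy'],-1]); o=E[:3,3]
    return o+r*(z-o[2])/r[2]
def proj(d,p):
    E=np.array(d['extrinsics']); c=E[:3,:3].T@(np.array(p)-E[:3,3]); return d['cx']+d['fx']*c[0]/-c[2], d['cy']-d['fy']*c[1]/-c[2]
E
python3 - <<'E'
from h import *
for n in('top','scene'):
    d=snap(n,n+'0.png'); print(d.keys(),d['fx'],np.round(d['extrinsics'],3).tolist())
o=ctrl.get_obs();print(o['t'],o['ee_pos'],o['orientation'],o['ft_force'])
E
```

```text
dict_keys(['image', 'fx', 'fy', 'cx', 'cy', 'extrinsics']) 579.3486413593782 [[0.017, 0.985, -0.17, 343.121], [-0.999, 0.022, 0.027, 26.023], [0.031, 0.169, 0.985, 1284.949], [0.0, 0.0, 0.0, 1.0]]
dict_keys(['image', 'fx', 'fy', 'cx', 'cy', 'extrinsics']) 446.2498455392408 [[-0.706, 0.465, -0.534, -3.675], [-0.708, -0.479, 0.518, 543.955], [-0.015, 0.744, 0.668, 774.211], [0.0, 0.0, 0.0, 1.0]]
0.1 [ 173.70575922 -599.85461794  221.97443979] [-3.10910516e+00 -4.41009006e-01  2.60362667e-04] [-0.32160062 -0.68116319  1.27441009]
```

View pics/top0.png

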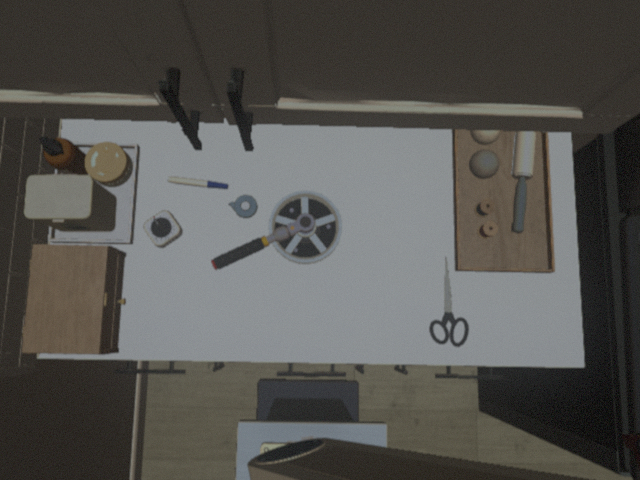

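View pics/scene0.png

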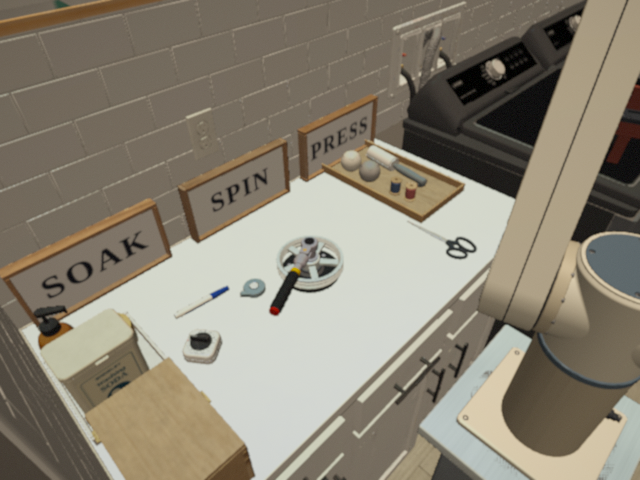

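The top view shows the bolt at about (305,223), and the handle runs to its end at (213,265). Clockwise swings the grip up the image (+x), past the tape at (245,206).

Run:
```python
from h import *
d=ctrl.get_image('top'); r=lambda u,v,z:np.round(ray(d,u,v,z),1)
im=d['image'].astype(int)
b=r(305.5,222,98); print('bolt',b,'pulley',r(305,228,48),'rim',r(270,228,48),r(340,228,48),'tape',r(245,206,18),'timer',r(161,228,49))
# grip mask: dark blob between head and end
g=np.zeros(im.shape[:2],np.uint8); g[235:275,205:268]=(im[235:275,205:268].sum(2)<150)
n,l,s,c=cv2.connectedComponentsWithStats(g); k=1+np.argmax(s[1:,4]); print(s[k],c[k])
v,u=np.nonzero(l==k); x0=ray(d,*c[k],86)
P=np.array([ray(d,a,bb,86) for a,bb in zip(u,v)]); w=np.linalg.svd(P-P.mean(0),full_matrices=0)[2][0]
m=P.mean(0); t=(P-m)@w; print('grip',m,'dir',w,np.degrees(np.arctan2(w[1],w[0])),'len',np.ptp(t),'dist',np.linalg.norm((m-b)[:2]),np.degrees(np.arctan2(*(m-b)[1::-1])))
d=ctrl.get_image('scene'); print(proj(d,[*b[:2],98]),proj(d,m))
```

```text
bolt [566.2  20.8  98. ] pulley [562.3  21.4  48. ] rim [560.6  97.1  48. ] [564.1 -54.5  48. ] tape [614.3 156.   18. ] timer [555.1 330.8  49. ]
[252 243  11   7  25] [257.84 246.68]
grip [513.81275802 118.9637938   86.        ] dir [-5.05509462e-01  8.62821061e-01 -8.76633762e-16] 120.36517741021886 len 21.3453232181659 dist 111.26793579179403 118.08757997081464
(np.float64(309.83825088978324), np.float64(240.52704772968428)) (np.float64(294.0459604646828), np.float64(277.61946031258265))
```

Run:
```python
from h import *
d=ctrl.get_image('top'); b=np.array([564,21,86.])
for p in [(265,241.5),(212.5,265.5),(239,253.5)]:
    q=ray(d,*p,86); e=q-b; print(p,np.round(q,1),np.hypot(*e[:2]),np.degrees(np.arctan2(e[1],e[0])))
im=d['image'][160:290,190:350]; cv2.imwrite('pics/c1.png',cv2.resize(im,None,fx=4.6,fy=4.6,interpolation=2)[:,:,::-1])
```

```text
(265, 241.5) [525.1 104.4  86. ] 92.08442329543222 115.01887550475742
(212.5, 265.5) [472.5 211.1  86. ] 210.94450328332692 115.71306015964183
(239, 253.5) [498.6 157.5  86. ] 151.33273738901 115.58409337009294
```

View pics/c1.png

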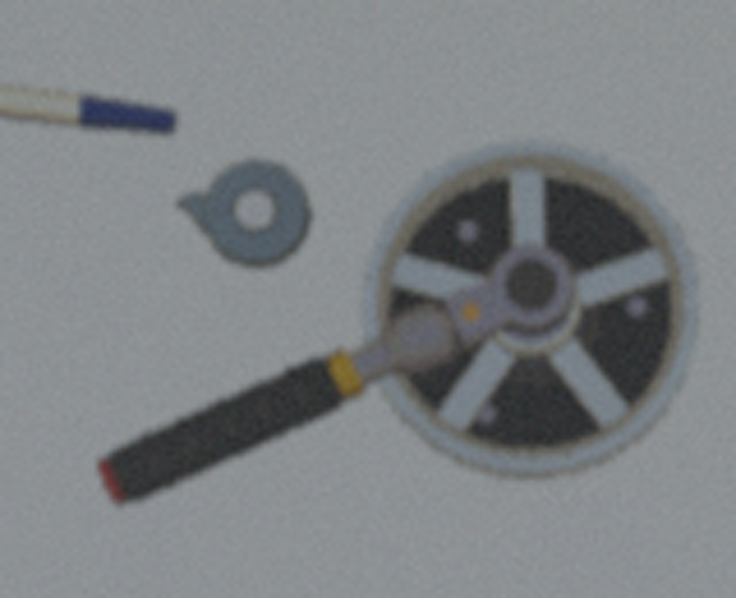

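Measured: bolt (564,21) and grip centre (498,158), with the handle at 115.6°. That gives a grip radius of 151 and an end radius of 211, which match the given 152 and 211. I'll push with the shut fingers from the robot side, tool y along the tangent.

Call:
{"method": "servo_tool", "body": {
  "increments": [
    [24,37,0,0,0,50,-1],
    [24,37,0,0,0,50,-1],
    [24,37,0,0,0,50,-1],
    [24,37,0,0,0,50,-1],
    [24,37,0,0,0,50,-1],
    [24,37,0,0,0,50,-1],
    [24,37,0,0,0,50,-1],
    [24,37,0,0,0,50,-1],
    [24,37,0,0,0,50,-1],
    [24,37,0,0,0,50,-1],
    [28.6,74,0,0,0,99.5,-1],
    [28.6,74,0,0,0,99.5,-1],
    [28.6,74,0,0,0,99.5,-1],
    [28.6,74,0,0,0,99.5,-1],
    [28.6,74,0,0,0,99.5,-1],
    [28.6,74,0,0,0,99.5,-1],
    [28.6,74,0,0,0,99.5,-1],
    [28.6,74,0,0,0,99.5,-1],
    [28.6,74,0,0,0,99.5,-1],
    [28.6,74,0,0,0,99.5,-1]
  ]
}}

```text
t: 1.92
ee_pos: [460.3, 143.6, 223.0]
orientation: [1.67, 2.661, 0.003]
ft_force: [0.0, -0.8, 0.3]
width: 0.5
grasp_force: 0.0
```

Call:
{"method": "servo_tool", "body": {
  "increments": [
    [0,0,-4,0,0,0,-1],
    [0,0,-8,0,0,0,-1],
    [0,0,-11,0,0,0,-1],
    [0,0,-13.5,0,0,0,-1],
    [0,0,-15.5,0,0,0,-1],
    [0,0,-16,0,0,0,-1],
    [0,0,-16,0,0,0,-1],
    [0,0,-16,0,0,0,-1]
  ]
}}

```text
t: 2.58
ee_pos: [460.2, 139.8, 63.2]
orientation: [1.673, 2.659, 0.0]
ft_force: [-0.5, -0.3, -0.3]
width: 0.0
grasp_force: 0.0
```

Run:
```python
from h import *
d=snap('scene','s2.png');o=ctrl.get_obs();print(o['t'],o['ee_pos'],o['orientation'],o['qpos'],o['ft_force'])
cv2.imwrite('pics/s2.png',cv2.resize(d['image'][150:390,150:450],None,fx=2.4,fy=2.4)[:,:,::-1])
# contact targets
b=np.array([564,21.]);
for off in (42,27):
  for a in (115.6,):
    th=np.radians(a); print(off,b+152*np.array([np.cos(th),np.sin(th)])-off*np.array([np.sin(th),-np.cos(th)]))
```

```text
2.6333 [460.6840598  139.87050126  63.71567154] [1.67254747e+00 2.65804143e+00 1.93622635e-03] [ 2.70045809e-01  4.79753763e-01  2.03679613e+00  1.18906871e-05
  6.23380670e-01 -1.77474380e-01] [-0.6033057   0.1138205  -0.40994862]
42 [460.44600007 139.93094256]
27 [473.97348797 146.4122288 ]
```

View pics/s2.png

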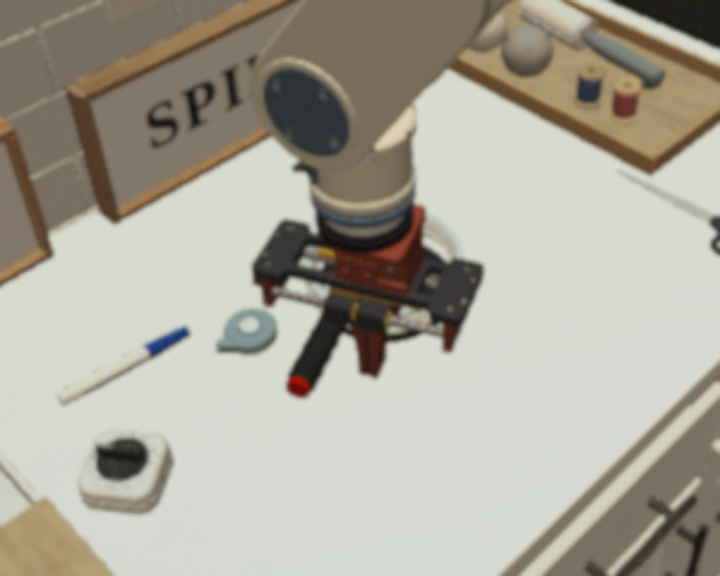

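```bash
cat > tab.py <<'E'
import numpy as np
b=np.array([564,21.])
def P(a,off=27):
    t=np.radians(115.6-a); return b+152*np.array([np.cos(t),np.sin(t)])-off*np.array([np.sin(t),-np.cos(t)])
if __name__=='__main__':
    print('approach',(P(0)-[459.8,139.7])/10)
    for a in range(0,75,3):
        print(a,[np.round((P(a+s)-P(a))/10,2).tolist() for s in (1,2,3,6)])
E
python3 tab.py
```

```text
approach [1.4173488  0.67122288]
0 [[0.22, 0.16], [0.44, 0.31], [0.67, 0.45], [1.36, 0.87]]
3 [[0.23, 0.14], [0.46, 0.28], [0.69, 0.42], [1.4, 0.8]]
6 [[0.24, 0.13], [0.47, 0.26], [0.71, 0.38], [1.44, 0.73]]
9 [[0.24, 0.12], [0.49, 0.23], [0.73, 0.34], [1.48, 0.65]]
12 [[0.25, 0.11], [0.5, 0.21], [0.75, 0.31], [1.51, 0.57]]
15 [[0.25, 0.09], [0.51, 0.18], [0.76, 0.27], [1.54, 0.49]]
18 [[0.26, 0.08], [0.52, 0.15], [0.78, 0.23], [1.56, 0.41]]
21 [[0.26, 0.07], [0.52, 0.13], [0.79, 0.18], [1.58, 0.33]]
24 [[0.26, 0.05], [0.53, 0.1], [0.8, 0.14], [1.6, 0.24]]
27 [[0.27, 0.04], [0.53, 0.07], [0.8, 0.1], [1.61, 0.16]]
30 [[0.27, 0.02], [0.54, 0.04], [0.81, 0.06], [1.61, 0.08]]
33 [[0.27, 0.01], [0.54, 0.02], [0.81, 0.02], [1.62, -0.01]]
36 [[0.27, -0.0], [0.54, -0.01], [0.81, -0.03], [1.61, -0.09]]
39 [[0.27, -0.02], [0.54, -0.04], [0.81, -0.07], [1.61, -0.18]]
42 [[0.27, -0.03], [0.53, -0.07], [0.8, -0.11], [1.59, -0.26]]
45 [[0.27, -0.05], [0.53, -0.1], [0.79, -0.15], [1.58, -0.34]]
48 [[0.26, -0.06], [0.52, -0.12], [0.78, -0.19], [1.56, -0.43]]
51 [[0.26, -0.07], [0.52, -0.15], [0.77, -0.23], [1.53, -0.51]]
54 [[0.26, -0.09], [0.51, -0.18], [0.76, -0.27], [1.51, -0.59]]
57 [[0.25, -0.1], [0.5, -0.2], [0.74, -0.31], [1.47, -0.67]]
60 [[0.24, -0.11], [0.49, -0.23], [0.73, -0.35], [1.44, -0.74]]
63 [[0.24, -0.13], [0.47, -0.26], [0.71, -0.39], [1.39, -0.82]]
66 [[0.23, -0.14], [0.46, -0.28], [0.69, -0.43], [1.35, -0.89]]
69 [[0.22, -0.15], [0.45, -0.3], [0.66, -0.46], [1.3, -0.96]]
72 [[0.22, -0.16], [0.43, -0.33], [0.64, -0.5], [1.25, -1.02]]
```

Call:
{"method": "servo_tool", "body": {
  "increments": [
    [0.3,0.15,0,0,0,0,-1],
    [0.7,0.3,0,0,0,0,-1],
    [1.05,0.5,0,0,0,0,-1],
    [1.4,0.67,0,0,0,0,-1]
  ]
}}

```text
t: 2.97
ee_pos: [474.9, 146.8, 63.4]
orientation: [1.672, 2.658, 0.002]
ft_force: [-0.2, 0.3, -0.5]
width: 0.0
grasp_force: 0.0
```

Not in contact yet. α: 0→6.

Call:
{"method": "servo_tool", "body": {
  "increments": [
    [0.35,0.24,0,0,0,-1.5,-1],
    [0.67,0.45,0,0,0,-3,-1],
    [1.0,0.67,0,0,0,-4.5,-1],
    [1.36,0.87,0,0,0,-6,-1]
  ]
}}

```text
t: 3.3
ee_pos: [482.5, 153.1, 61.4]
orientation: [-1.807, -2.562, 0.015]
ft_force: [-11.1, -8.9, 1.1]
width: 0.6
grasp_force: 6.8
```

Call:
{"method": "servo_tool", "body": {
  "increments": [
    [0.36,0.2,0,0,0,-1.5,-1],
    [0.71,0.38,0,0,0,-3,-1],
    [1.08,0.56,0,0,0,-4.5,-1],
    [1.44,0.73,0,0,0,-6,-1]
  ]
}}

```text
t: 3.63
ee_pos: [496.0, 160.7, 61.1]
orientation: [-1.938, -2.463, 0.017]
ft_force: [-13.7, -3.4, 1.9]
width: 0.4
grasp_force: 7.2
```

Call:
{"method": "servo_tool", "body": {
  "increments": [
    [0.37,0.16,0,0,0,-1.5,-1],
    [0.75,0.31,0,0,0,-3,-1]
  ]
}}

```text
t: 3.8
ee_pos: [503.2, 164.1, 61.1]
orientation: [-2.002, -2.411, 0.017]
ft_force: [-15.3, -0.6, 2.9]
width: 0.2
grasp_force: 7.4
```

Call:
{"method": "servo_tool", "body": {
  "increments": [
    [0.38,0.14,0,0,0,-1.5,-1],
    [0.76,0.27,0,0,0,-3,-1]
  ]
}}

```text
t: 3.97
ee_pos: [510.7, 167.2, 61.1]
orientation: [-2.065, -2.358, 0.017]
ft_force: [-15.8, 2.2, 2.9]
width: 0.7
grasp_force: 7.6
```

Call:
{"method": "servo_tool", "body": {
  "increments": [
    [0.39,0.12,0,0,0,-1.5,-1],
    [0.78,0.23,0,0,0,-3,-1]
  ]
}}

```text
t: 4.13
ee_pos: [518.5, 169.9, 61.1]
orientation: [-2.126, -2.302, 0.017]
ft_force: [-16.3, 3.8, 3.7]
width: 0.5
grasp_force: 7.8
```

Call:
{"method": "servo_tool", "body": {
  "increments": [
    [0.4,0.1,0,0,0,-1.5,-1],
    [0.79,0.18,0,0,0,-3,-1]
  ]
}}

```text
t: 4.3
ee_pos: [526.5, 172.1, 61.1]
orientation: [-2.185, -2.246, 0.016]
ft_force: [-17.2, 5.6, 3.7]
width: 0.3
grasp_force: 8.0
```

Call:
{"method": "servo_tool", "body": {
  "increments": [
    [0.26,0.05,0,0,0,-1,-1],
    [0.53,0.1,0,0,0,-2,-1]
  ]
}}

```text
t: 4.47
ee_pos: [531.9, 173.4, 61.2]
orientation: [-2.224, -2.208, 0.015]
ft_force: [-16.6, 6.3, 3.8]
width: 0.6
grasp_force: 8.0
```

Run:
```python
from h import *
d=snap('top','x.png'); print(ctrl.get_obs()['ft_force'])
cv2.imwrite('pics/c3.png',cv2.resize(d['image'][170:270,200:350],None,fx=5,fy=5,interpolation=2)[:,:,::-1])
```

```text
[-13.94996976   6.12787708   2.46118366]
```

View pics/c3.png

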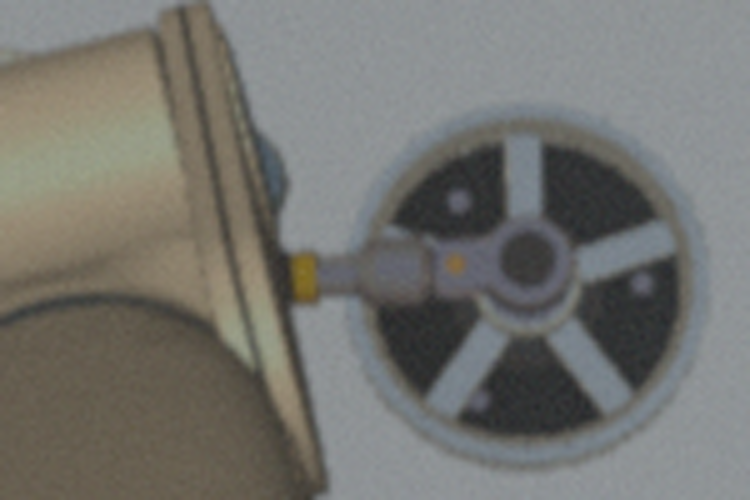

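The gripper hides only the grip. In the crop, bolt (527,260), pin (456,264) and yellow band (305,277) are collinear, so the handle is still straight. I'll track the yellow pin and band numerically.

```bash
cat > k.py <<'E'
from h import *
d=ctrl.get_image('top'); o=ctrl.get_obs(); im=cv2.cvtColor(d['image'],cv2.COLOR_RGB2HSV)
w=d['image'].astype(float); s=np.clip(np.minimum(w[:,:,0],w[:,:,1])-w[:,:,2]-25,0,None)
b=np.array([564,21.]); m=np.zeros(s.shape,bool); m[150:270,240:306]=1
R=[];vv,uu=np.nonzero((s>0)&m)
q=np.array([ray(d,u,v,90)[:2] for u,v in zip(uu,vv)]) ; r=np.hypot(*(q-b).T); W=s[vv,uu]
out=[]
for lo,hi in((20,40),(78,105)):
    k=(r>lo)&(r<hi); out.append((q[k]*W[k,None]).sum(0)/W[k].sum() if k.any() else np.full(2,np.nan)); print(k.sum(),np.round(out[-1],1))
p,c=out; c0=b
a=lambda v:np.arctan2(v[1],v[0])
print('t',round(o['t'],2),'pin ang',np.degrees(a(p-b)),'band ang',np.degrees(a(c-b)),'kink',a(p-b)-a(c-p),'F',np.round(o['ft_force'],1),'ee',np.round(o['ee_pos'],1))
E
python3 k.py
```

```text
6 [566.3  51.9]
41 [560. 115.]
t 4.57 pin ang 85.8072797572045 band ang 92.40899714501128 kink -0.17151545461586326 F [-14.3   5.8   4. ] ee [532.6 173.5  61.3]
```

Call:
{"method": "servo_tool", "body": {
  "increments": [
    [0.27,0.04,0,0,0,-1,-1],
    [0.53,0.07,0,0,0,-2,-1]
  ]
}}

```text
t: 4.73
ee_pos: [537.2, 174.5, 61.2]
orientation: [-2.262, -2.169, 0.015]
ft_force: [-17.0, 7.8, 3.4]
width: 0.6
grasp_force: 8.1
```

```bash
sed -i 's/b=np.array(\[564,21.\]); m/b=np.array([566.,21.]); m/' k.py; python3 k.py
```

```text
7 [566.6  52. ]
43 [562.7 115.2]
t 4.78 pin ang 88.86209711534188 band ang 92.02768648019602 kink -0.08225870775477628 F [-14.5   7.9   3.2] ee [538.  174.6  61.4]
```

Call:
{"method": "servo_tool", "body": {
  "increments": [
    [0.27,0.12,0,0,0,-1,-1],
    [0.53,0.25,0,0,0,-2,-1]
  ]
}}

```text
t: 4.95
ee_pos: [542.6, 176.0, 61.1]
orientation: [-2.3, -2.131, 0.017]
ft_force: [-14.6, -2.2, 1.1]
width: 0.7
grasp_force: 7.0
```

```bash
python3 k.py
```

```text
5 [566.6  52. ]
42 [565.5 115.3]
t 5.0 pin ang 88.8489013571267 band ang 90.3256277789611 kink -0.0384274310665802 F [-12.6   0.5   1.6] ee [543.3 176.   61.2]
```

Run:
```python
from h import *
ims=[ctrl.get_image('top')['image'].astype(np.float32) for _ in range(4)]
a=np.mean(ims,0)[195:250,250:330]; b=cv2.imread('pics/x.png')[195:250,250:330,::-1].astype(np.float32)
im=np.vstack([cv2.resize(z,None,fx=5.4*1,fy=5.4,interpolation=2) for z in (b,a)])
cv2.imwrite('pics/c4.png',np.clip(im*1.3,0,255)[:,:,::-1]); print(ctrl.get_obs()['ft_force'])
```

```text
[-13.39534532   0.47410247   2.33578565][ WARN:0@1.848] global loadsave.cpp:1063 imwrite_ Unsupported depth image for selected encoder is fallbacked to CV_8U.
```

View pics/c4.png

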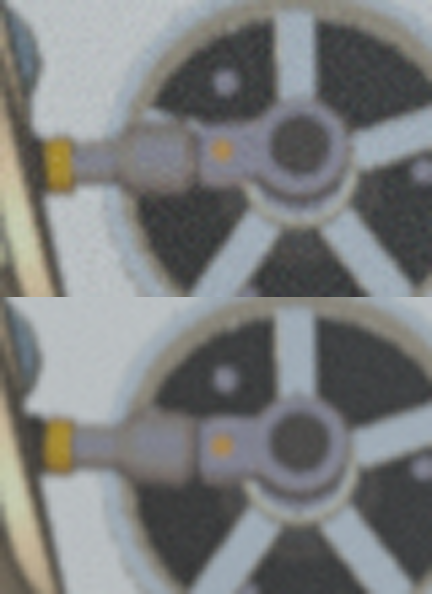

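```bash
cat > k2.py <<'E'
from h import *
import sys
d=ctrl.get_image('top'); n=int(sys.argv[1])
now=np.mean([d['image'].astype(float)]+[ctrl.get_image('top')['image'].astype(float) for _ in range(n-1)],0)
B=np.array(proj(d,[566.2,20.8,98]))  # bolt pixel
def ana(w,name):
    w=cv2.GaussianBlur(w,(0,0),0.7); s=np.clip((w[:,:,0]+w[:,:,1])/2-w[:,:,2]-8,0,None)
    v,u=np.mgrid[:480,:640]; r=np.hypot(u-B[0],v-B[1]); ok=(u<B[0]-3)&(v<B[1]+45)&(v>B[1]-50)
    C=[]
    for lo,hi in((11,18),(38,51)):
        z=np.where(ok&(r>lo)&(r<hi),s,0); i=np.unravel_index(z.argmax(),z.shape)
        z=np.where(np.hypot(u-i[1],v-i[0])<(3 if lo<20 else 6),z,0); C.append(np.array([(z*u).sum(),(z*v).sum()])/z.sum())
    p,c=C; a=lambda e:np.arctan2(-e[1],-e[0])
    print(name,np.round(p,2),np.round(c,2),'head %.2f band %.2f deg  kink %.3f'%(-np.degrees(a(p-B)),-np.degrees(a(c-B)),a(c-p)-a(p-B)))
for f in sys.argv[2:]: ana(cv2.imread('pics/'+f)[:,:,::-1].astype(float),f)
ana(now,'now'); o=ctrl.get_obs(); print(o['t'],np.round(o['ft_force'],1),np.round(o['ee_pos'],1))
E
python3 k2.py 4 top0.png x.png
```

```text
top0.png [291.83 227.42] [264.43 240.78] head 21.61 band 24.57 deg  kink -0.077
x.png [290.65 222.38] [260.35 224.99] head 1.50 band 3.80 deg  kink -0.060
now [290.62 222.09] [260.26 222.  ] head 0.36 band 0.01 deg  kink 0.009
5.4 [-14.3   0.6   1.9] [542.9 175.9  61.2]
```

Relative to the straight baseline (-0.07), the kink is now about +0.075 rad. The head has stopped turning and the force is falling, so it has tripped. I'll take one small step further to be clearly past 0.08.

Call:
{"method": "servo_tool", "body": {
  "increments": [
    [0.25,0.02,0,0,0,-1,-1],
    [0.5,0.04,0,0,0,-2,-1]
  ]
}}

```text
t: 5.57
ee_pos: [548.1, 176.5, 61.2]
orientation: [-2.337, -2.09, 0.015]
ft_force: [-13.2, 2.4, 2.1]
width: 0.7
grasp_force: 6.6
```

```bash
python3 k2.py 4
```

```text
now [290.62 222.1 ] [260.33 220.58] head 0.42 band -1.80 deg  kink 0.058
5.7667 [-11.6   2.1   2.4] [548.7 176.6  61.4]
```

The head is unmoved and the kink is about 0.125 (0.16 going by the force), so it has clicked and is well short of the stop. Easing off now.

Call:
{"method": "servo_tool", "body": {
  "increments": [
    [-0.3,0,0,0,0,0,-1],
    [-0.6,0,0,0,0,0,-1],
    [-0.9,0,0,0,0,0,-1],
    [-1.2,0,0,0,0,0,-1],
    [-1.5,0,0,0,0,0,-1],
    [-1.8,0,0,0,0,0,-1],
    [-2.1,0,0,0,0,0,-1],
    [-2.4,0,0,0,0,0,-1],
    [-2.8,0,0,0,0,0,-1],
    [-3.3,0,0,0,0,0,-1],
    [-4.0,0,0,0,0,0,-1],
    [-5.0,0,0,0,0,0,-1],
    [-5.0,0,0,0,0,0,-1]
  ]
}}

```text
t: 6.85
ee_pos: [501.0, 176.6, 62.4]
orientation: [-2.34, -2.095, 0.003]
ft_force: [-0.3, 0.3, -0.1]
width: 0.8
grasp_force: 0.0
```

```bash
python3 k2.py 4
```

```text
now [290.63 222.11] [260.29 223.6 ] head 0.46 band 2.04 deg  kink -0.041
7.05 [-0.1 -0.4  0.4] [503.9 177.   62.9]
```

Call:
{"method": "servo_tool", "body": {
  "increments": [
    [-1,0,0,0,0,0,-1],
    [-1.5,0,3,0,0,0,-1],
    [-1.5,0,6,0,0,0,-1],
    [-1.5,0,9,0,0,0,-1],
    [-1.5,0,12,0,0,0,-1],
    [-2,-3,15,0,0,0,-1],
    [-3,-6.5,16,0,0,0,-1],
    [-4,-10,16,0,0,0,-1],
    [-4,-13.5,16,0,0,0,-1],
    [-4,-17,16,0,0,0,-1],
    [-4,-20.5,16,0,0,0,-1],
    [-4,-24,16,0,0,0,-1],
    [-4,-27,16,0,0,0,-1],
    [-4,-30,16,0,0,0,-1],
    [-4,-30,16,0,0,0,-1],
    [-4,-30,16,0,0,0,-1]
  ]
}}

```text
t: 8.38
ee_pos: [462.9, -124.1, 222.5]
orientation: [-2.344, -2.091, 0.0]
ft_force: [-1.0, 0.5, -0.7]
width: 0.4
grasp_force: 0.0
```

Run:
```python
from h import *
d=snap('top','e.png'); cv2.imwrite('pics/e2.png',cv2.resize(d['image'][150:290,130:350],None,fx=3.6,fy=3.6,interpolation=2)[:,:,::-1]); print(ctrl.get_obs()['ft_force'])
```

```text
[ 0.05710393  0.63812827 -0.15794739]
```

View pics/e2.png

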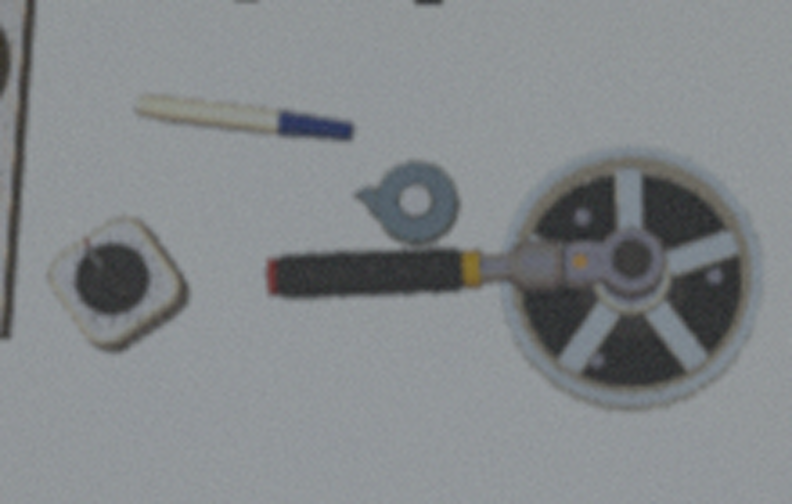

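The handle is straight again: bolt (632,257), pin (580,261), band (471,268) and end (272,277) lie on one line. The tape, pen and timer are untouched, and the arm is clear.

```bash
python3 -c "
from workcell import ctrl
print(ctrl.close_job())"
```

```text
the job is handed in; nothing more can be done
None
```

The bolt was tightened until the wrench clicked: the handle kinked about 0.13–0.16 rad, short of its stop. I then eased off, the handle sprang straight, the arm moved clear, and I handed the job in at about 8.5 s.

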